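# Release and open the drainer's ratchet plate stop

## Robot

A 7-joint arm with a two-finger parallel gripper is mounted at the origin on the work surface. World frame = base frame: x ahead of the robot, y to its left, z up, the work surface at z = 0. Lengths are in m, angles in rad, forces in N, time in s.
With the tool pointing down it reaches from about 0.425 to 0.925 m from the base axis. Payload 6.8 kg.
Tool frame: the origin (TCP) lies at the very end of the fingers, on their centre line; the grasp point (between the pads) lies 19 mm behind it; z points along the fingers, y is the direction in which the jaws open and shut (so a half turn about z gives the same grasp; the last joint's range is limited). The gripper opens to 85 mm and grips with 20 to 120 N. Pads are 22 mm wide; open, the fingers measure 114 mm over their backs; the gripper's body (76 mm by 85 mm) begins 54 mm behind the grasp point. The pads swing forward as they close: fully open they stand 13 mm farther back than shut.
Start: joints at [-1.297, 0.477, 0.022, 1.555, -0.011, 1.109, -0.083], TCP at [0.251, 0.626, 0.193] pointing down, gripper open.
Joint ranges: [-2.96, 2.96], [-0.34, 2.1], [-1.41, 1.46], [0.24, 2.44], [-1.37, 4.51], [0.17, 1.92], [-2.96, 2.96]. Speed limits (rad/s): [2.39, 2.39, 3.14, 3.14, 3.14, 3.14, 3.14].

## Interface

Orientations are given as a rotation vector (axis times angle).
In Python, from plant import robot gives the robot as it stands. The module is installed in compiled form; this text tells all that it offers.
- The arm moves only by the tool arm_command, never from a script. Its argument "series" is a list of rows, each a list of 7 numbers: the opening, from 0 (shut) to 1 (fully open), then the shift along the world's x, y, z in cm, then the turn, a rotation vector about the world's x, y, z in rad. In form: [[jaw, dx, dy, dz, rx, ry, rz], ...]. A call has 1 to 10 rows; each row shifts and turns the commanded pose from where the row before left it; what a row does not reach is not made up. A row lasts 1/8 s, in which the tool goes at most 62.5 mm and 10.7 degrees, less where a joint would pass 70% of its speed; a pose out of reach is approached as far as the arm can. A call with a gripper value outside its range is refused whole. The fingers move at their own pace and stop on an object; "newtons" is the grip in N (left out, the last holds). Time passes only in rows, so rows that do not move let the fingers close. It gives the time, the measured TCP pose, the force and the opening at its end, in the units of the state.
- robot.get_state(): the state, without advancing time (a new reading comes with each control period).
- robot.read_camera(name): name is "side" or "top"; returns the picture (420x560x3 uint8, red, green, blue); there is no depth.
- robot.get_calibration(name): a dict with "intrinsics" (3x3 intrinsics, pixels), "distortion" ([k1, k2, p1, p2, k3] as OpenCV has them; the pictures are not rectified), "R" (3x3) and "t" (3): a world point X has camera coordinates R X + t. Camera axes: x right, y down, z forward; pixel columns grow to the right and rows downward; lengths in m; the calibration is good to about 2 mm. A picture is of the moment at which its call begins. get_calibration takes no time and is no camera call.
- robot.finish_job(): hands the job in, once; it reports no verdict.
The state is a dict: "time_s": time; "joint_pos": joint angles; "dq": joint speeds; "joint_torque": joint torques, N m; "eef_pos": TCP position; "ee_rot": TCP orientation; "force": force on the tool from outside, world axes, zero at the start; "moment": the same for the moment, N m; "opening": finger opening in m.
Only numpy, scipy, OpenCV 4.12 (cv2) and the standard library are available. Lean on these libraries where they do the work, as an engineer would, in place of code of your own. Each camera call takes 0.05 s, during which the arm holds its last target. There are 200 camera calls.

## Task

The drainer's sliding plate stop is ratcheted up near the plates; make room for more dishes. Press down the spring-loaded release plate on the stop and, while it is down, push the stop back along its toothed bar, away from the plates, as far as it goes; then let the release come back up and move clear. Leave the two plates, the bowl and the utensil carousel as they stand.

Things in the scene. Friction and masses are not known exactly. Their poses are not given: they have to be found in the camera images.
- drainer: Fixed white dish drainer, tray 260 (x) x 460 (y) x 70 mm high; origin: centre of its underside, on the board; x away from the robot, y to its left end. Plates and bowl in the left half; raised cover on the left rim, top 302 mm above the board. In front (own x = -165 mm) a toothed bar 10 x 14 mm runs along y, 85 mm up, from y = -190 to +45 mm between end blocks (tops 101 mm up).
- stop (a joint): Travel of the grey plate stop (sliding jaw) on the bar, m: 0 nearest the plates, growing along the drainer's -y to 0.130 at a firm end stop. 3 N friction; stays where left. The ratchet locks it (after up to 8 mm of play) against moving away from the plates unless the release plate is down. A flat arm (top 103 mm up) links it to a pad in the tray (top 140 mm up).
- release_top (a point): Centre of the upper face of the release plate, a black ribbed rectangle 44 (across the bar) x 50 mm (along it) above the bar; level, 125 mm above the board when up; rides with the stop. Axes as the drainer's. The push post stands 2 mm beyond its end farthest from the plates.
- release (a joint): How far the release plate is pressed straight down, m: 0 up, 0.012 hard bottom. May rest at up to 0.005 if the ratchet sits on a tooth. Its spring resists with 3.5 N (top) to 6.5 N (bottom) and lifts it when let go; the ratchet is free beyond 0.006. Must be held down while the stop moves.
- push_face (a point): Point on the face of the stop's grey push post, mid-width, 15 mm above the raised release plate. Post: 44 mm wide across the bar, 10 mm thick, top 160 mm above the board. The face looks along the drainer's +y, towards the plates: push it along -y. Axes as the drainer's.
- bar_end (a point): Point on the bar's centre line where the end block farthest from the plates begins; at full travel the stop's carriage meets it, and the push face is then 10 mm short of it along the bar.
- plate1: Bystander: loose steel plate, 170 mm across, 4 mm thick rim, standing on edge in the wire rack, 220 g, the one nearer the stop; origin at its lowest point, its top 187 mm above the board; its flat faces look along the drainer's y.
- plate2: Bystander: the other steel plate, the same, 40 mm farther to the left.
- bowl: Bystander: loose white ceramic bowl, 124 mm across, 58 mm high, upright in the left end of the tray; origin at the centre of its underside.
- carousel_base: Bystander: fixed round foot, 100 mm across, of the rotating utensil carousel on the board to the right of the drainer; origin at the centre of its underside. The freely turning white holder on it is 96 mm across and 147 mm tall, with a wooden spoon and two forks up to 250 mm above the board.
- spoon_head (a point): Centre of the head of the wooden spoon in the carousel, 227 mm above the board and 29 mm from the carousel's axis.

How it is judged:
On the way, in this order (a step that is already met when the one before it is completed fails the run):
1. the release plate is pressed down while the stop is still near the plates (value of joint release above 0.0065 m and value of joint stop below 0.09 m), for 0.1 s.
2. the stop has been pushed back to the end of its bar (value of joint stop above 0.124 m), for 0.1 s.
At the end, for the whole second after the job is handed in: The stop is within 6 mm of full travel at the end of the bar away from the plates, the release plate is back up (within 5.5 mm of its top), and both plates, the bowl and the carousel are within 20 mm of where they began, the plates upright within 0.25 rad (value of joint stop above 0.124 m and value of joint release below 0.0055 m and distance of each of plate1, plate2, bowl, spoon_head from where it was at the start of the episode below 0.02 m and angle between each of plate1, plate2's own z axis and vertical below 0.25 rad); the robot touches nothing.
It fails at once if a plate is lifted, shoved or tipped (distance of any of plate1, plate2 from where it was at the start of the episode above 0.02 m or angle between any of plate1, plate2's own z axis and vertical above 0.25 rad).
It fails at once if the bowl is lifted or shoved (distance of bowl from where it was at the start of the episode above 0.02 m).
It fails at once if the carousel is turned (distance of spoon_head from where it was at the start of the episode above 0.02 m).
It also fails if it takes over 48 s, if anything falls off the work surface, if the arm or the gripper's body presses on something with over 40 N, if the wrist force passes 120 N, or if a joint passes its speed limit or range.

## Working session

There is one attempt and no reset: what is moved stays moved. The work goes in short steps, Python scripts to look and compute and a tool call to move; the robot and the scene stay as the last step left them, time stands still between calls to the robot, and variables do not carry over. Pictures are saved under pics/ and viewed, about 8 in all and at most 12, crops included, and the job is handed in when it is done.

Besides the shell and the picture viewer there is one more tool, called after ">>>" by a JSON object that holds its "name" and its "arguments", one argument or row to a line. arm_command: Moves the arm, as the interface text tells. Its arguments: {"type":"object","properties":{"series":{"type":"array"},"newtons":{"type":"number"}},"required":["series"]}

```bash
mkdir -p pics; cat > h.py <<'E'
import numpy as np, cv2
from plant import robot
def cal(n):
    c=robot.get_calibration(n); return [np.array(c[k],float) for k in("intrinsics","distortion","R","t")]
def ray(n,uv):
    K,d,R,t=cal(n); p=cv2.undistortPoints(np.array([[uv]],float),K,d)[0,0]
    return -R.T@t, R.T@np.array([p[0],p[1],1])
def onz(n,uv,z):
    o,r=ray(n,uv); return o+r*(z-o[2])/r[2]
def proj(n,X):
    K,d,R,t=cal(n); return cv2.projectPoints(np.array(X,float).reshape(-1,1,3),cv2.Rodrigues(R)[0],t,K,d)[0][:,0]
def snap(n,f):
    im=robot.read_camera(n); cv2.imwrite('pics/'+f,im[:,:,::-1]); return im
E
python3 - <<'E'
from h import *
for n in("top","side"):
    snap(n,n+"1.png"); K,d,R,t=cal(n); print(n,K[0,0],-R.T@t,R[2])
s=robot.get_state(); print({k:np.round(v,3) for k,v in s.items()})
E
```

```text
top 407.08434029520686 [ 0.4524784  -0.0597884   1.15115982] [ 0.15315947 -0.01530904 -0.9880829 ]
side 473.20413682443746 [ 0.22928773 -1.04375203  0.78363931] [ 0.31050468  0.80697067 -0.50237952]
{'time_s': np.float64(0.1), 'joint_pos': array([-1.297,  0.478,  0.022,  1.556, -0.011,  1.109, -0.083]), 'dq': array([-0.001, -0.002, -0.001, -0.005,  0.002, -0.   ,  0.002]), 'joint_torque': array([ 5.0000e-03, -5.9776e+01,  1.6140e+00, -2.8196e+01,  1.3000e-02,
        5.0000e-03, -0.0000e+00]), 'eef_pos': array([0.251, 0.626, 0.192]), 'ee_rot': array([-5.960e-01, -3.084e+00,  3.000e-03]), 'force': array([ 0.133, -0.186, -0.858]), 'moment': array([ 0.004, -0.005,  0.015]), 'opening': np.float64(0.085)}
```

View pics/top1.png

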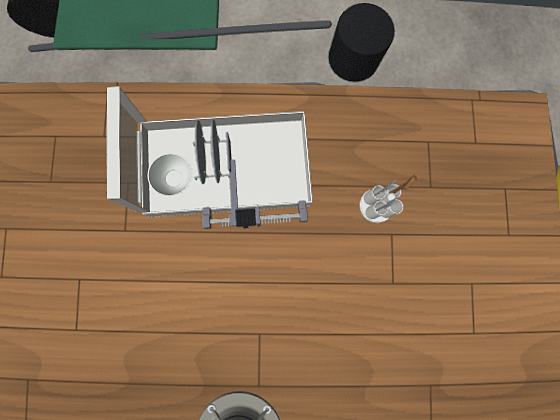

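View pics/side1.png

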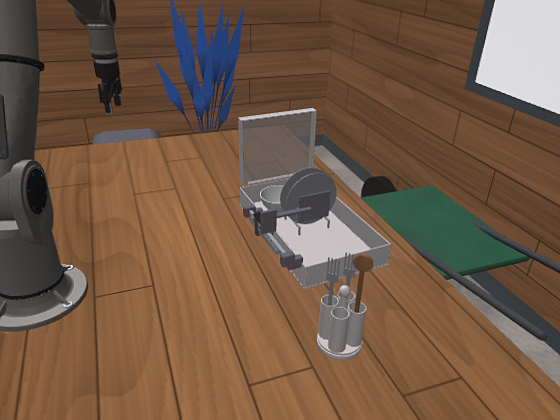

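The top view shows the tray at (145–310, 113–213), with end blocks near (207,218) and (303,212). The black release plate is near (245,217), the plates at (200–217,150), and the carousel at (380,204). The side view agrees, with the stop at about (265,220). I'll zoom in on the stop.

```bash
python3 - <<'E'
from h import *
a=cv2.imread('pics/top1.png')[190:240,190:320]; b=cv2.imread('pics/side1.png')[190:275,230:325]
a=cv2.resize(a,None,fx=6,fy=6,interpolation=cv2.INTER_CUBIC);b=cv2.resize(b,(335,300),interpolation=cv2.INTER_CUBIC)
b=cv2.copyMakeBorder(b,0,0,0,780-335,0); cv2.imwrite('pics/c1.png',np.vstack([a,b]))
L=onz("top",(207,218),.101);R=onz("top",(303,212),.101);print(L,R,R-L,np.arctan2(*(L-R)[:2]*[-1,1]))
im=cv2.imread('pics/top1.png'); m=((im.max(2)<45)*255).astype('uint8'); m[:195]=0;m[240:]=0;m[:,:190]=0;m[:,330:]=0
n,l,s,c=cv2.connectedComponentsWithStats(m)
for i in range(1,n):
    if s[i][4]>20: print(s[i],c[i],onz("top",c[i],.125))
E
```

```text
[0.57309477 0.08863852 0.101     ] [ 0.59238218 -0.16059847  0.101     ] [ 0.01928741 -0.24923699  0.        ] 0.07723188421041038
[236 209  20  19 273] [245.53113553 217.40659341] [ 0.5732796 -0.0123696  0.125    ]
```

View pics/c1.png

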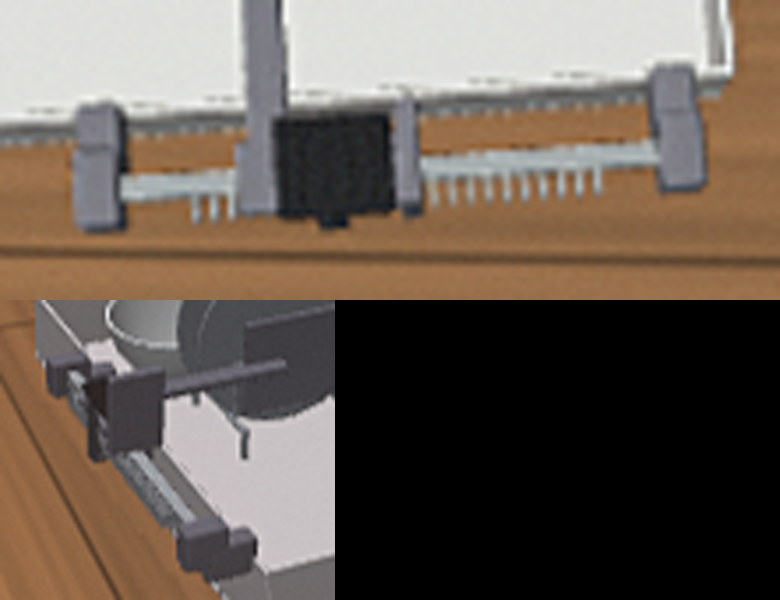

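The crop shows the release plate at crop x 275–393, y 112–217, which is centre ≈(245.7,217.4). The post lies just to its right, at crop x 393–417. The bar runs from crop (120,188) to (655,155).

```bash
python3 - <<'E'
from h import *
f=lambda x,y:(190+x/6-.4,190+y/6-.4)
for k,p,z in[("plate",(334,164),.125),("plateTL",(277,117),.125),("plateBR",(391,214),.125),("posttop L",(393,155),.16),("posttopR",(417,155),.16),("barL",(122,188),.092),("barR",(655,155),.092),("Rblock face",(652,120),.101),("blkL",(100,165),.101),("blkR",(680,130),.101)]:
    print(k,onz("top",f(*p),z).round(4))
print("cover front",onz("top",(113,198),.302),"carousel",onz("top",(380,204),.147),"plate1 near",onz("top",(217,183),.1))
# bar line, and side check
for X in([.5735,-.012,.125],[.5757,-.039,.14]): print(proj("side",X))
E
```

```text
plate [ 0.5745 -0.0117  0.125 ]
plateTL [0.5942 0.0129 0.125 ]
plateBR [ 0.5536 -0.0361  0.125 ]
posttop L [ 0.5744 -0.0373  0.16  ]
posttopR [ 0.5745 -0.0471  0.16  ]
barL [0.5665 0.082  0.092 ]
barR [ 0.5843 -0.1503  0.092 ]
Rblock face [ 0.5985 -0.1482  0.101 ]
blkL [0.5754 0.0906 0.101 ]
blkR [ 0.5943 -0.1604  0.101 ]
cover front [0.5896263  0.26216359 0.302     ] carousel [ 0.60926035 -0.35094726  0.147     ] plate1 near [0.66620168 0.06579361 0.1       ]
[[263.00008991 216.21148104]]
[[267.05541684 216.25778793]]
```

The measurements fit the given sizes: plate 49×41 mm, post 10 mm thick, bar 233 mm long. The yaw is about 0.077 and about 102 mm of travel remains. I'll close the gripper and approach with the tool pulled in close to the base, to stay clear of the cover.

>>> {"name": "arm_command", "arguments": {
  "series": [
    [0,1.4,-3.6,1.35,0,0,0.0575],
    [0,1.4,-3.6,1.35,0,0,0.0575],
    [0,1.4,-3.6,1.35,0,0,0.0575],
    [0,1.4,-3.6,1.35,0,0,0.0575],
    [0,1.4,-3.6,1.35,0,0,0.0575],
    [0,1.4,-3.6,1.35,0,0,0.0575],
    [0,1.4,-3.6,1.35,0,0,0.0575],
    [0,1.4,-3.6,1.35,0,0,0.0575]
  ],
  "newtons": 40
}}

```text
time_s: 1.1
eef_pos: [0.3637, 0.3369, 0.3007]
ee_rot: [0.126, -3.139, 0.001]
force: [-0.0, 0.3, -0.2]
opening: 0.0002
```

>>> {"name": "arm_command", "arguments": {
  "series": [
    [0,1.2,-3.6,-0.3,0,0,0],
    [0,1.2,-3.6,-0.3,0,0,0],
    [0,1.2,-3.6,-0.3,0,0,0],
    [0,1.2,-3.6,-0.3,0,0,0],
    [0,1.2,-3.6,-0.3,0,0,0],
    [0,1.2,-3.6,-0.3,0,0,0],
    [0,1.2,-3.6,-0.3,0,0,0],
    [0,1.2,-3.6,-0.3,0,0,0],
    [0,1.2,-3.6,-0.3,0,0,0],
    [0,1.2,-3.6,-0.3,0,0,0]
  ]
}}

```text
time_s: 2.35
eef_pos: [0.4835, -0.0228, 0.2703]
ee_rot: [0.123, -3.139, -0.0]
force: [0.3, 1.8, -0.6]
opening: 0.0002
```

>>> {"name": "arm_command", "arguments": {
  "series": [
    [0,3.0,0.3,0,0,0,0],
    [0,3.0,0.3,-2,0,0,0],
    [0,3.1,0.3,-3,0,0,0],
    [0,0,0,-3,0,0,0],
    [0,0,0,-2,0,0,0],
    [0,0,0,0,0,0,0],
    [0,0,0,0,0,0,0]
  ]
}}

```text
time_s: 3.22
eef_pos: [0.5749, -0.0126, 0.1714]
ee_rot: [-0.123, 3.138, 0.0]
force: [-0.2, -0.1, -0.5]
opening: -0.0
```

```bash
python3 - <<'E'
from h import *
a=snap("top","t2.png");b=snap("side","s2.png")
a=a[170:250,190:290];b=b[165:265,215:315]
c=np.hstack([cv2.resize(a,(400,320),interpolation=3),cv2.resize(b,(400,400),interpolation=3)[:320]]) 
cv2.imwrite('pics/c2.png',c[:,:,::-1]); s=robot.get_state();print(s["eef_pos"],s["force"],proj("side",s["eef_pos"]),proj("top",s["eef_pos"]))
E
```

```text
[ 0.57524292 -0.01257623  0.17181375] [0.41887501 0.3642888  1.27417258] [[263.77488373 201.01343503]] [[244.78855453 214.32976209]]
```

View pics/c2.png

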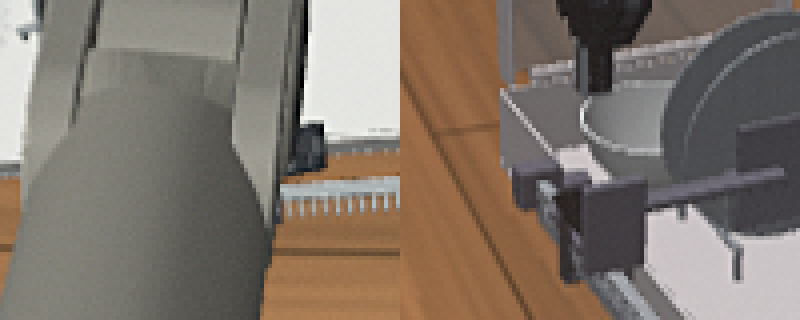

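The side view puts the fingertip at about (264,187), while the projected TCP is (264,201). I'll check this before descending.

```bash
python3 - <<'E'
from h import *
print("start TCP",proj("side",[.251,.626,.193]),"post top corners",proj("side",[[.553,-.049,.16],[.597,-.046,.16],[.575,-.047,.16]]))
print("blkR top",proj("side",[.594,-.1604,.101]))
for z in(.172,.19,.21,.23):print(z,proj("side",[.5752,-.0126,z]))
a=cv2.imread('pics/side1.png')[60:130,70:150];b=cv2.imread('pics/s2.png')[130:230,215:325]
cv2.imwrite('pics/c3.png',np.hstack([cv2.resize(a,(400,350),interpolation=0)]+[cv2.resize(b,(385,350),interpolation=0)]))
E
```

```text
start TCP [[116.56496705 123.55286883]] post top corners [[260.00436684 212.93114383]
 [275.73335193 209.70693181]
 [267.85877948 211.21474659]]
blkR top [[289.72235847 252.82081902]]
0.172 [[263.76261884 200.95846409]]
0.19 [[263.7976845  194.95893865]]
0.21 [[263.83691403 188.18838625]]
0.23 [[263.87642591 181.30486668]]
```

View pics/c3.png

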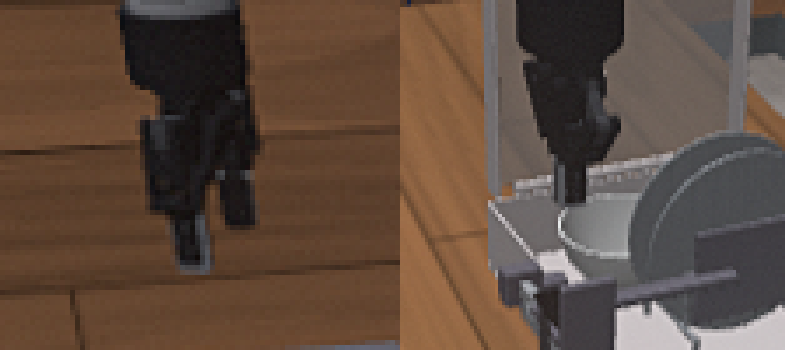

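The post projects where it appears in the image, so the calibration holds. The fingertip looks either about 40 mm higher than the reported TCP or farther away. I'll descend partway with force checks and look again.

>>> {"name": "arm_command", "arguments": {
  "series": [
    [0,0,0,-1.0,0,0,0],
    [0,0,0,-1.0,0,0,0],
    [0,0,0,-1.0,0,0,0],
    [0,0,0,-0.5,0,0,0],
    [0,0,0,0,0,0,0]
  ]
}}

```text
time_s: 3.95
eef_pos: [0.5742, -0.0126, 0.135]
ee_rot: [0.123, -3.138, 0.0]
force: [-0.3, -0.9, 0.7]
opening: -0.0003
```

```bash
python3 - <<'E'
from h import *
a=snap("top","t3.png");b=snap("side","s3.png")
c=np.hstack([cv2.resize(a[130:420,190:330],(290,600),interpolation=3),cv2.resize(b[130:250,215:315],(500,600),interpolation=3)]) 
cv2.imwrite('pics/c4.png',c[:,:,::-1]); s=robot.get_state();print(s["eef_pos"],s["force"],proj("side",s["eef_pos"]))
E
```

```text
[ 0.57468424 -0.01261105  0.13572852] [ 0.07873658  0.17135801 -0.43811871] [[263.51066052 212.81915948]]
```

View pics/c4.png

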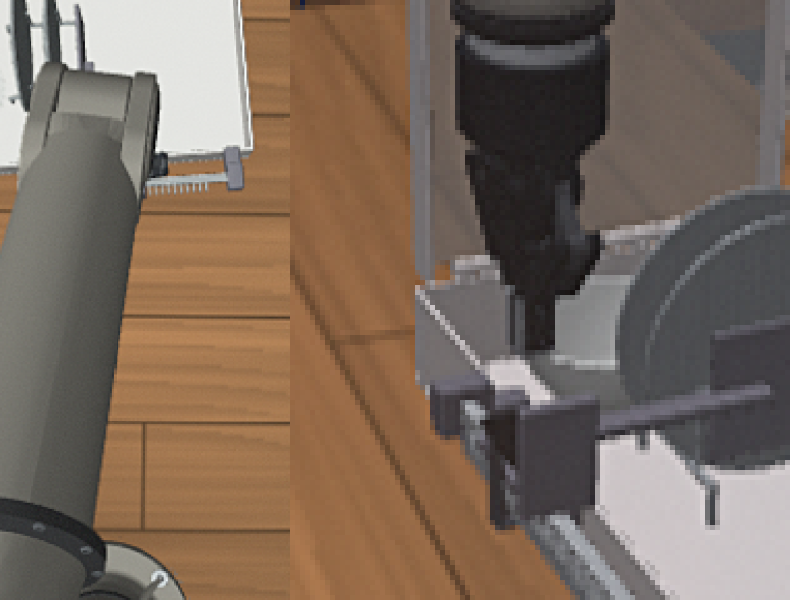

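The top view puts the wrist directly above the target line, so y is right. The visible tip just looks about 37 mm higher than the reported TCP. I'll descend slowly and let the force show the contact.

>>> {"name": "arm_command", "arguments": {
  "series": [
    [0,0,0,-0.5,0,0,0],
    [0,0,0,-0.5,0,0,0],
    [0,0,0,-0.2,0,0,0],
    [0,0,0,-0.2,0,0,0],
    [0,0,0,0,0,0,0],
    [0,0,0,0,0,0,0]
  ]
}}

```text
time_s: 4.8
eef_pos: [0.5746, -0.0126, 0.1217]
ee_rot: [-0.123, 3.139, 0.0]
force: [-0.2, -0.7, 0.1]
opening: 0.0003
```

>>> {"name": "arm_command", "arguments": {
  "series": [
    [0,0,0,-0.3,0,0,0],
    [0,0,0,-0.3,0,0,0],
    [0,0,0,0,0,0,0],
    [0,0,0,0,0,0,0]
  ]
}}

```text
time_s: 5.3
eef_pos: [0.5745, -0.0126, 0.1156]
ee_rot: [0.123, -3.139, -0.0]
force: [-1.4, 0.9, -0.2]
opening: 0.0002
```

There's no contact at 0.1156, which agrees with the picture: the real tip is higher. I'll continue, still watching the force.

>>> {"name": "arm_command", "arguments": {
  "series": [
    [0,0,0,-0.5,0,0,0],
    [0,0,0,-0.5,0,0,0],
    [0,0,0,-0.4,0,0,0],
    [0,0,0,-0.3,0,0,0],
    [0,0,0,0,0,0,0],
    [0,0,0,0,0,0,0]
  ]
}}

```text
time_s: 6.05
eef_pos: [0.5746, -0.0126, 0.0987]
ee_rot: [-0.123, 3.139, 0.0]
force: [0.8, 0.4, 1.1]
opening: -0.0002
```

```bash
python3 - <<'E'
from h import *
b=snap("side","s4.png")
cv2.imwrite('pics/c5.png',cv2.resize(b[150:250,215:315],(600,600),interpolation=3)[:,:,::-1]); s=robot.get_state();print(s["eef_pos"],s["force"],proj("side",s["eef_pos"]))
E
```

```text
[ 0.57463032 -0.01261509  0.09875098] [ 0.04074777 -0.80192582 -0.00290258] [[263.42446631 224.53802376]]
```

View pics/c5.png

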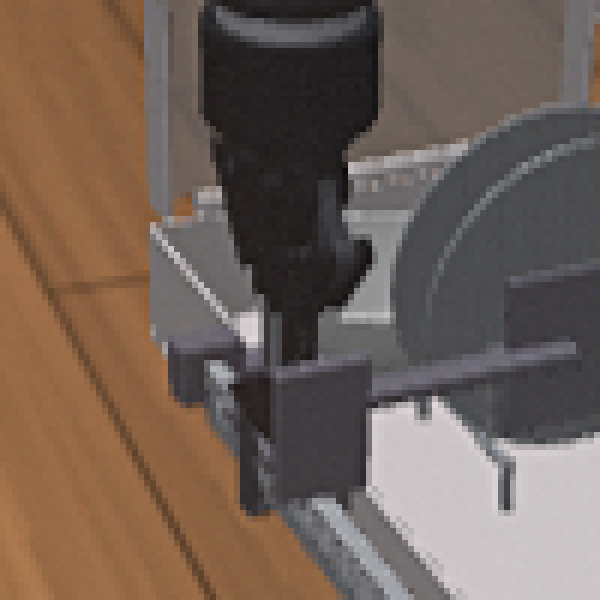

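The fingertip is now just behind the post's top edge at about (263,211), over the release plate, with no contact yet. I'll keep lowering in small steps.

>>> {"name": "arm_command", "arguments": {
  "series": [
    [0,0,0,-0.3,0,0,0],
    [0,0,0,-0.3,0,0,0],
    [0,0,0,0,0,0,0],
    [0,0,0,0,0,0,0]
  ]
}}

```text
time_s: 6.6
eef_pos: [0.5745, -0.0126, 0.0926]
ee_rot: [0.123, -3.139, 0.0]
force: [0.5, -0.2, -0.2]
opening: -0.0
```

>>> {"name": "arm_command", "arguments": {
  "series": [
    [0,0,0,-0.2,0,0,0],
    [0,0,0,-0.2,0,0,0],
    [0,0,0,0,0,0,0],
    [0,0,0,0,0,0,0]
  ]
}}

```text
time_s: 7.1
eef_pos: [0.5745, -0.0126, 0.0886]
ee_rot: [0.123, -3.139, 0.0]
force: [-0.0, -0.4, -0.0]
opening: 0.0
```

>>> {"name": "arm_command", "arguments": {
  "series": [
    [0,0,0,-0.2,0,0,0],
    [0,0,0,-0.2,0,0,0],
    [0,0,0,0,0,0,0],
    [0,0,0,0,0,0,0]
  ]
}}

```text
time_s: 7.6
eef_pos: [0.5747, -0.0126, 0.0848]
ee_rot: [-0.123, 3.139, 0.0]
force: [0.6, -0.4, 3.9]
opening: -0.0001
```

>>> {"name": "arm_command", "arguments": {
  "series": [
    [0,0,0,-0.2,0,0,0],
    [0,0,0,-0.1,0,0,0],
    [0,0,0,0,0,0,0],
    [0,0,0,0,0,0,0]
  ]
}}

```text
time_s: 8.1
eef_pos: [0.5747, -0.0126, 0.0817]
ee_rot: [-0.123, 3.139, 0.0]
force: [-0.7, -1.4, 4.7]
opening: 0.0
```

Contact was at a reported z of about 0.086–0.087, with 4 N. Now I'll press on toward the bottom.

>>> {"name": "arm_command", "arguments": {
  "series": [
    [0,0,0,-0.2,0,0,0],
    [0,0,0,-0.1,0,0,0],
    [0,0,0,0,0,0,0],
    [0,0,0,0,0,0,0]
  ]
}}

```text
time_s: 8.6
eef_pos: [0.5746, -0.0126, 0.0787]
ee_rot: [-0.123, 3.139, 0.0]
force: [-0.8, 0.2, 4.3]
opening: 0.0001
```

>>> {"name": "arm_command", "arguments": {
  "series": [
    [0,0,0,-0.15,0,0,0],
    [0,0,0,0,0,0,0],
    [0,0,0,0,0,0,0]
  ]
}}

```text
time_s: 8.98
eef_pos: [0.5747, -0.0126, 0.0772]
ee_rot: [-0.123, 3.139, 0.0]
force: [-0.6, -0.0, 4.7]
opening: 0.0
```

>>> {"name": "arm_command", "arguments": {
  "series": [
    [0,0,0,-0.1,0,0,0],
    [0,0,0,0,0,0,0],
    [0,0,0,0,0,0,0]
  ]
}}

```text
time_s: 9.35
eef_pos: [0.5747, -0.0126, 0.0767]
ee_rot: [-0.123, 3.139, 0.0]
force: [-2.6, 0.2, 8.9]
opening: -0.0
```

>>> {"name": "arm_command", "arguments": {
  "series": [
    [0,0,0,-0.1,0,0,0],
    [0,0,0,0,0,0,0],
    [0,0,0,0,0,0,0]
  ]
}}

```text
time_s: 9.72
eef_pos: [0.5748, -0.0126, 0.0766]
ee_rot: [-0.122, 3.139, 0.001]
force: [-5.0, 1.4, 17.5]
opening: -0.0
```

The hard bottom is at 0.0766, where the force jumps to 17 N. I'll back off 2 mm of command, then start pushing along −y.

>>> {"name": "arm_command", "arguments": {
  "series": [
    [0,0,0,0.2,0,0,0],
    [0,0,0,0,0,0,0],
    [0,0.04,-0.5,0,0,0,0],
    [0,0.04,-0.5,0,0,0,0],
    [0,0.04,-0.5,0,0,0,0],
    [0,0.04,-0.5,0,0,0,0],
    [0,0,0,0,0,0,0]
  ]
}}

```text
time_s: 10.6
eef_pos: [0.5763, -0.0321, 0.0772]
ee_rot: [-0.123, 3.139, 0.001]
force: [-0.8, -0.2, 5.6]
opening: -0.0001
```

>>> {"name": "arm_command", "arguments": {
  "series": [
    [0,0.08,-1,0,0,0,0],
    [0,0.08,-1,0,0,0,0],
    [0,0.08,-1,0,0,0,0],
    [0,0.08,-1,0,0,0,0],
    [0,0.08,-1,0,0,0,0]
  ]
}}

```text
time_s: 11.22
eef_pos: [0.5804, -0.0812, 0.0772]
ee_rot: [-0.125, 3.139, 0.003]
force: [0.1, 3.2, 5.2]
opening: 0.0001
```

```bash
python3 - <<'E'
from h import *
a=snap("top","t5.png");b=snap("side","s5.png")
c=np.hstack([cv2.resize(a[100:240,180:320],(400,400),interpolation=3),cv2.resize(b[170:270,225:325],(400,400),interpolation=3)]) 
cv2.imwrite('pics/c6.png',c[:,:,::-1]); s=robot.get_state();print(s["eef_pos"],s["force"])
E
```

```text
[ 0.58060029 -0.08303776  0.07737769] [ 0.25730648 -0.80133893  5.62600941]
```

View pics/c6.png

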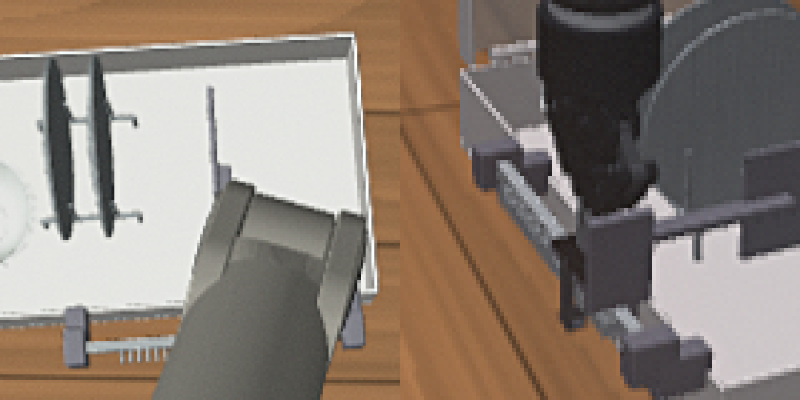

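The stop is moving with the tool: the pad and arm have shifted right to top (255,150), the post now nears the right block in the side view, and the plates haven't moved. I'll push on to the end.

>>> {"name": "arm_command", "arguments": {
  "series": [
    [0,0.08,-1,0,0,0,0],
    [0,0.08,-1,0,0,0,0],
    [0,0.08,-1,0,0,0,0],
    [0,0.04,-0.5,0,0,0,0],
    [0,0,0,0,0,0,0]
  ]
}}

```text
time_s: 11.95
eef_pos: [0.5834, -0.117, 0.0773]
ee_rot: [-0.123, 3.138, 0.001]
force: [0.0, 1.0, 6.8]
opening: 0.0003
```

>>> {"name": "arm_command", "arguments": {
  "series": [
    [0,0.03,-0.4,0,0,0,0],
    [0,0.03,-0.4,0,0,0,0],
    [0,0,0,0,0,0,0]
  ]
}}

```text
time_s: 12.32
eef_pos: [0.5832, -0.1171, 0.0772]
ee_rot: [0.131, -3.136, -0.015]
force: [-6.0, 18.5, 15.0]
opening: -0.0001
```

It hit a firm stop at y=−0.117 after 104 mm of motion, against the 102 mm expected. I'll relax the push, lift clear and check.

>>> {"name": "arm_command", "arguments": {
  "series": [
    [0,-0.04,0.55,0,0,0,0],
    [0,0,0,0,0,0,0],
    [0,0,0,1,0,0,0],
    [0,0,0,1,0,0,0],
    [0,0,0,2,0,0,0],
    [0,0,0,4,0,0,0],
    [0,0,0,5,0,0,0],
    [0,-4,2,2,0,0,0],
    [0,-6,0,0,0,0,0],
    [0,-2,0,0,0,0,0]
  ]
}}

```text
time_s: 13.58
eef_pos: [0.4593, -0.101, 0.227]
ee_rot: [0.12, -3.138, -0.001]
force: [0.9, -0.5, -0.3]
opening: -0.0001
```

```bash
python3 - <<'E'
from h import *
a=snap("top","t6.png");b=snap("side","s6.png")
c=np.hstack([cv2.resize(a[100:240,140:320],(514,400),interpolation=3),cv2.resize(b[210:280,245:315],(286,286),interpolation=3)[:286]if 0 else cv2.copyMakeBorder(cv2.resize(b[210:280,245:315],(286,286),interpolation=3),0,114,0,0,0)]) 
cv2.imwrite('pics/c7.png',c[:,:,::-1]); s=robot.get_state();print(s["time_s"],s["eef_pos"],s["force"])
E
```

```text
13.675 [ 0.46045004 -0.10093299  0.22722372] [1.01630148 0.62673537 1.0340412 ]
```

View pics/c7.png

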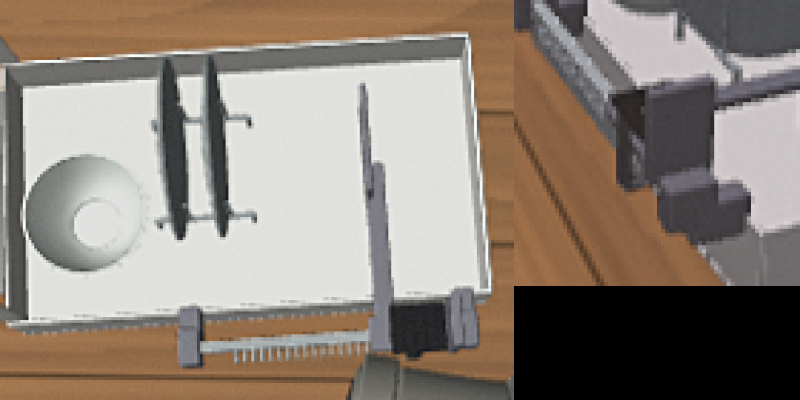

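The post now sits against the right end block, with no bar visible between them. The plates and bowl stand as before. I'll check this numerically.

```bash
python3 - <<'E'
from h import *
A=cv2.imread('pics/top1.png');B=cv2.imread('pics/t6.png')
def blk(im):
    m=((im.max(2)<45)*255).astype('uint8');m[:195]=0;m[226:]=0;m[:,:225]=0;m[:,310:]=0
    n,l,s,c=cv2.connectedComponentsWithStats(m);i=1+s[1:,4].argmax();return s[i],onz("top",c[i],.125)
a,b=blk(A),blk(B);print(a,b,np.linalg.norm(b[1]-a[1]))
d=cv2.absdiff(A,B).max(2)
for k,(x0,x1,y0,y1) in dict(bowl=(146,192,150,198),plates=(194,222,115,186),carousel=(355,420,170,225)).items():print(k,(d[y0:y1,x0:x1]>40).sum())
C=cv2.absdiff(cv2.imread('pics/side1.png'),cv2.imread('pics/s6.png')).max(2);print("side carousel",(C[250:360,315:380]>40).sum(),"plate",(C[168:205,282:335]>40).sum())
E
```

```text
(array([236, 209,  20,  17, 267], dtype=int32), array([ 0.57379133, -0.01235107,  0.125     ])) (array([277, 206,  20,  19, 281], dtype=int32), array([ 0.58217087, -0.11572319,  0.125     ])) 0.10371119503579287
bowl 0
plates 0
carousel 0
side carousel 0 plate 0
```

```bash
python3 -c "
from plant import robot
print(robot.finish_job())"
```

```text
the job is handed in; nothing more can be done
None
```

I pressed the release plate to its hard bottom with closed fingers. Holding it about 0.6 mm above that, I pushed the stop along the bar to its end, then lifted clear and handed the job in at about 13.7 s.

**Stop:** it moved 103.7 mm in the images, against about 102 mm estimated. The plate centre ended at y = −0.116, where −0.113 was expected for full travel. The push ended against a firm stop at about 18 N, and the post sits against the end block in both views.

**Bystanders:** the plates, bowl and carousel show no changed pixels in the top view, nor do the carousel and plate areas in the side view. The arm was clear and the force was near zero at the end.

**What disagreed:** the fingertip was really about 37 mm higher than the reported tool position, as the side camera showed. I set the pressing depth by contact force instead of the reported height.

**Not measured:** I did not measure how far the release plate came back up. I only saw it free of the fingers and at a similar size in the top view.

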